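Set the rotating specimen stage and take the picture

TASK

Turn the black disc of the rotating specimen stage, by pushing its yellow fin sideways with a fingertip and without pinching it, until the white index line on the disc lines up with the red line on the white scale ring. Then, with the lines still matched, press the green button on the grey camera box all the way down with a fingertip and let go of it. Do not pick anything up: the specimen stays in the middle of the disc and the other things stay where they are.

Things in the scene. Friction and masses are not known exactly. Their poses are not given: they have to be found in the camera images.
- stage: Rotating specimen stage, fixed to the bench: a white scale ring 200 mm across with its top 33 mm above the bench (black ticks every 10 degrees, for looks), and in it an almost flush black disc 150 mm across whose top is 36 mm above the bench. Origin on the turning axis, at bench height; z up. It may stand in any yaw, on the left or right of the work area.
- dial (a joint): Angle of the black disc about the stage's vertical axis, rad, relative to the stage, growing anticlockwise seen from above; no stop within one full turn either way of the start. It stays where it is left: friction only, about 1.5 N at the fin. At 0 the index line points along the stage's +x.
- target (a joint): Angle of the red line about the same axis, from the same zero and in the same sense as dial; it cannot be touched and does not move. The lines match when the two angles are equal (or differ by a full turn).
- index (a point): Outer end of the white index line (4 mm wide, 35 mm long, radial) on the disc, 77.5 mm from the turning axis, 36 mm above the bench.
- red_line (a point): Inner end of the red line (5 mm wide, 20 mm long, radial, on the scale ring), 77.5 mm from the turning axis, 36 mm above the bench.
- fin_top (a point): Centre of the top edge of the yellow fin, the upright plate on the disc that is pushed to turn it: 28 mm long radially (42 to 70 mm from the axis), 8 mm thick, 26 mm high (its top 62 mm above the bench). It stands on the opposite side of the disc from the index line, this point 56 mm from the axis. Apart from fin and specimen the disc is flat.
- specimen: Loose mineral specimen on a round aluminium holder, 40 mm across and 20 mm tall, resting in the middle of the disc and turning with it. Origin at the centre of its underside.
- cambox: Grey camera control box, 100 x 75 x 35 mm, fixed to the bench, on the other side of the work area from the stage. Origin at the centre of its underside.
- shutter (a joint): Travel of the green button, m: 0 up, 0.006 fully down; springs back. Fully down takes about 5 N.
- shutter_top (a point): Centre of the top of the green button (28 mm across) on the camera box; it is pressed straight down.
- slidebox: Bystander: blue plastic slide box, 85 x 28 x 18 mm, lying between the stage and the camera box. Origin at the centre of its underside.
- objective: Bystander: spare steel microscope objective standing upright, 26 mm across, 40 mm tall, between the stage and the camera box, farther from the robot. Origin at the centre of its underside.
- dropper: Bystander: amber dropper bottle with black cap, 32 mm across, 65 mm tall, beyond the stage and box. Origin at the centre of its underside.
- jar: Bystander: clear sample jar with green cap, 52 mm across, 60 mm tall, beyond the stage and box. Origin at the centre of its underside.
- dish: Bystander: shallow glass dish, 84 mm across, 15 mm tall, beyond the stage and box. Origin at the centre of its underside.
- eyepiece: Bystander: spare black eyepiece standing upright, 36 mm across, 40 mm tall, beyond the stage and box. Origin at the centre of its underside.
Things that resemble listed ones, but are neither listed nor needed, are in the scene too. What is meant by the specimen is not pink, and is the larger of those in its own colour.

How it is judged:
By the outcome, as a careful person would: the job done as asked, in the order asked, and still so for the second after the job is handed in, with the robot touching nothing.
It also fails if it takes over 51 s, if anything falls off the work surface, if the arm or the gripper's body presses on something with over 40 N, if the wrist force passes 120 N, or if a joint passes its speed limit or range.

ROBOT

A 7-joint arm with a two-finger parallel gripper is mounted at the origin on the work surface. World frame = base frame: x ahead of the robot, y to its left, z up, the work surface at z = 0. Lengths are in m, angles in degrees, forces in N, time in s.
With the tool pointing down it reaches from about 0.425 to 0.875 m from the base axis. Payload 4.7 kg.
Tool frame: the origin (TCP) lies on the centre line of the jaws, within the pads' length; the fingertips stand 19 mm ahead of it and the grasp point (between the pads) is the TCP; z points along the fingers, y is the line along which they close (so a half turn about z gives the same grasp; the last joint's range is limited). The gripper opens to 87 mm and grips with 3 to 60 N. Pads are 19 mm wide; open, the fingers measure 117 mm over their backs; the gripper's body (75 mm by 190 mm) begins 51 mm behind the grasp point.
Start: joints at [-62.275, 18.392, -4.016, 83.108, 1.295, 78.541, -3.26], TCP at [0.294, 0.58, 0.242] pointing down, gripper open.
Joint ranges: [-163.93, 163.93], [-17.29, 119.83], [-79.2, 71.16], [3.27, 140.29], [-89.18, 269.18], [5.43, 117.66], [-154.24, 154.24]. Speed limits (degrees/s): [147.25, 147.25, 180, 180, 180, 180, 180].

INTERFACE

Orientations are given as [roll, pitch, yaw] about the fixed x, y, z axes, in that order (R = Rz(yaw) Ry(pitch) Rx(roll)).
In Python, from cell import env, imaging gives the robot as it stands.
- The arm moves only by the shell command python3 -m crank 'ROWS' [OPENING] [FORCE]. ROWS is JSON, a list of rows, each an object of numbers: "x", "y", "z": the shift along the tool's x, y, z in m; "turn": the turn about the tool's z in rad. In form: [{"x": .., "y": .., "z": .., "turn": ..}, ...]. A call has 1 to 12 rows; each row is the pose to reach, as a shift and turn from the pose commanded when the call began, along the tool's axes at that moment; what a row does not reach only later rows make up. A row lasts 1/8 s, in which the tool goes at most 62.5 mm and 10.7 degrees, less where a joint would pass 70% of its speed; a pose out of reach is approached as far as the arm can. A call with a gripper value outside its range is refused whole. OPENING is the finger opening in m, from 0 to 0.087, set as the call begins (- or left out, the last holds). The fingers move at their own pace and stop on an object; FORCE is the grip in N (left out, the last holds). Time passes only in rows, so rows that repeat a pose let the fingers close. It gives the time, the measured TCP pose, the force, the opening and the grip force at its end, in the units of the state.
- env.get_obs(): the state, without advancing time (a new reading comes with each control period).
- imaging.read_camera(name): name is "scene" or "top"; returns the picture (400x640x3 uint8, red, green, blue); there is no depth.
- imaging.get_calibration(name): a dict with "camera_matrix" (3x3 intrinsics, pixels), "k1" (the pictures are not rectified: a ray, as slopes to the right and down, at radius r is drawn at 1 + k1 r^2 times it, then the intrinsics apply), "position" and "attitude" of the camera in the world. Camera axes: x right, y up, looking along -z (the intrinsics and any distortion apply to the point x, -y, -z); pixel columns grow to the right and rows downward; lengths in m; the calibration is good to about 2 mm. A picture is of the moment at which its call begins. get_calibration takes no time and is no camera call.
- env.sign_off(): hands the job in; it is judged then, once.
The state is a dict: "time_s": time; "qpos": joint angles; "joint_velocities": joint speeds; "effort": joint torques, N m; "tool_pos": TCP position; "tool_rot": TCP orientation; "force": force on the tool from outside, world axes, zero at the start; "wrist_torque": the same for the moment, N m; "grip_width": finger opening in m; "grasp_force": force on a finger pad.
Only numpy, scipy, OpenCV 4.12 (cv2) and the standard library are available. Lean on these libraries where they do the work, as an engineer would, in place of code of your own. Each camera call takes 0.05 s, during which the arm holds its last target. There are 200 camera calls.

## Working session

There is one attempt and no reset: what is moved stays moved. The work goes in short steps, Python scripts to look and compute and a shell command to move; the robot and the scene stay as the last step left them, time stands still between calls to the robot, and variables do not carry over. Pictures are saved under pics/ and viewed, at most 10 in all, crops included, and the job is handed in when it is done.

```bash
mkdir -p pics
cat > h.py <<'E'
import numpy as np, cv2
from cell import env, imaging
from scipy.spatial.transform import Rotation as R
def cal(n):
    c=imaging.get_calibration(n); a=np.array(c["attitude"],float)
    if a.shape==(3,3): M=a
    elif a.size==4: M=None
    else: M=R.from_euler('xyz',a,degrees=True).as_matrix()
    return np.array(c["camera_matrix"]),c["k1"],np.array(c["position"]),M
def px2w(n,u,v,z):
    K,k,p,M=cal(n); d=np.linalg.inv(K)@[u,v,1]; s=d[:2].copy(); q=s.copy()
    for _ in range(30): q=s/(1+k*(q@q))
    r=M@np.array([q[0],-q[1],-1]); return p+r*(z-p[2])/r[2]
def w2px(n,P):
    K,k,p,M=cal(n); c=M.T@(np.array(P)-p); q=np.array([c[0],-c[1]])/-c[2]
    q=q*(1+k*(q@q)); return (K@[q[0],q[1],1])[:2]
def snap(n,f,crop=None,s=1):
    i=imaging.read_camera(n)[:,:,::-1]
    if crop: a,b,c,d=crop; i=i[b:d,a:c]
    cv2.imwrite('pics/'+f,cv2.resize(i,None,fx=s,fy=s,interpolation=cv2.INTER_CUBIC))
E
python3 - <<'E'
from h import *
for n in("scene","top"): print(imaging.get_calibration(n))
snap("top","t0.png",s=1.25); snap("scene","s0.png",s=1.25); print(env.get_obs())
E
```

```text
{'camera_matrix': array([[372.80764037,   0.        , 315.94797153],
       [  0.        , 372.80764037, 201.25446817],
       [  0.        ,   0.        ,   1.        ]]), 'k1': -0.016158921787066825, 'position': array([1.08436939, 0.28991949, 0.61734038]), 'attitude': array([ 44.37032263,  -0.49621905, 118.49667482])}
{'camera_matrix': array([[402.14623937,   0.        , 324.68594896],
       [  0.        , 402.14623937, 204.63802749],
       [  0.        ,   0.        ,   1.        ]]), 'k1': -0.07426208447527108, 'position': array([0.40545304, 0.03106078, 1.07859222]), 'attitude': array([ 12.15754632,  -0.32719676, -87.11371502])}
{'time_s': 0.1, 'qpos': array([-62.27387081,  18.434667  ,  -4.01608685,  83.16812008,
         1.29529016,  78.54255222,  -3.25973149]), 'joint_velocities': array([-0.04274938, -0.13905273,  0.02076338, -0.21592154,  0.06857743,
       -0.00720547, -0.09235898]), 'effort': array([ 5.23414997e-05, -4.92572629e+01, -4.05492643e-01, -3.13398778e+01,
       -6.39691134e-02,  3.94059252e-02,  6.59093848e-05]), 'tool_pos': array([0.29409163, 0.57913128, 0.24057078]), 'tool_rot': array([-1.79899914e+02,  5.67858726e-03,  1.53084328e+02]), 'force': array([ 0.04355258, -0.3318009 , -0.00329371]), 'wrist_torque': array([-0.00400335, -0.02996834, -0.06834188]), 'grasp_force': 0.0, 'grip_width': 0.08707970420599752}
```

View pics/t0.png

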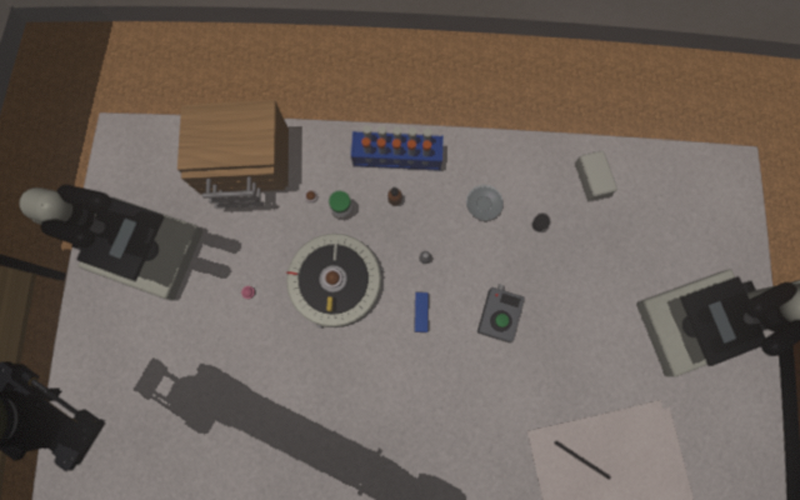

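View pics/s0.png

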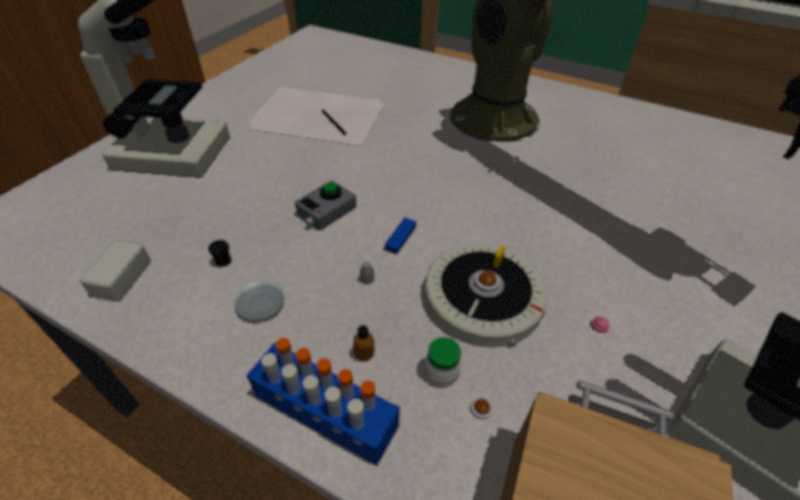

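The top view shows the stage at about (333,280), the index line at (336,252), the red line at (293,273), the fin at (330,303) and the green button at (502,321). The disc has to turn anticlockwise by roughly 85°. I'll take an enlarged crop.

Run:
```python
from h import *
snap("top","t1.png",(220,180,430,285),3.8)
```

```text
(no output)
```

View pics/t1.png

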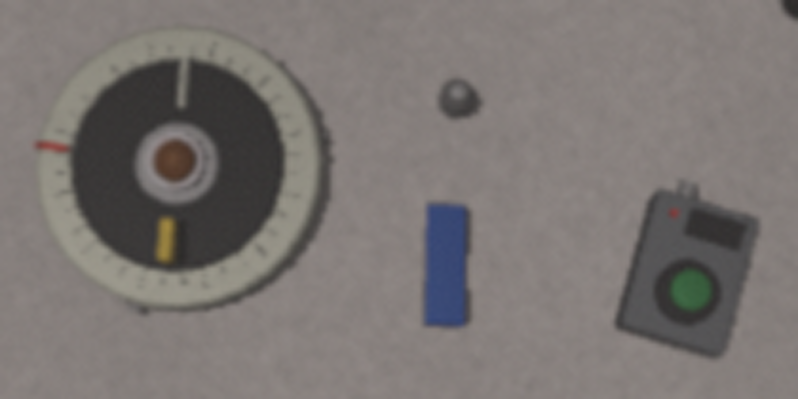

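The crop shows the index line from (184,58) to (182,107), the red line from (69,149) to (37,145), disc edges at 71..284 by 58..271, the fin at (166,240) and the button at (691,289).

Run:
```python
from h import *
def P(u,v,z): return px2w("top",220+(u+.5)/3.8-.5,180+(v+.5)/3.8-.5,z)
e=[P(71,164,.036),P(284,164,.036),P(178,58,.036),P(178,271,.036)]
print(np.round(e,4)); x0=np.array([(e[2][0]+e[3][0])/2,(e[0][1]+e[1][1])/2]); print("C",x0)
for n,u,v,z in[("io",184,58,.036),("ii",182,107,.036),("ri",69,149,.036),("ro",37,145,.036),("fin",166,240,.062)]:
    p=P(u,v,z);d=p[:2]-x0;print(n,p.round(4),np.hypot(*d).round(4),np.degrees(np.arctan2(d[1],d[0])).round(1))
for z in(.035,.040,.045,.05): print("btn",P(691,289,z).round(4))
for q in[(427,204),(468,325),(655,190),(758,220),(720,356),(617,325)]: print(P(*q,.03).round(3))
o=env.get_obs();T=R.from_euler('xyz',o['tool_rot'],degrees=True).as_matrix();print(T.round(3),o['tool_pos'])
```

```text
[[0.5695 0.261  0.036 ]
 [0.5773 0.1135 0.036 ]
 [0.6486 0.1929 0.036 ]
 [0.4997 0.1809 0.036 ]]
C [0.57413989 0.18727676]
io [0.6488 0.1887 0.036 ] 0.0747 1.1
ii [0.6137 0.1872 0.036 ] 0.0396 -0.1
ri [0.58   0.2634 0.036 ] 0.0764 85.6
ro [0.5816 0.2861 0.036 ] 0.0991 85.7
fin [0.5175 0.1869 0.062 ] 0.0566 -179.6
btn [ 0.5052 -0.1695  0.035 ]
btn [ 0.5047 -0.1686  0.04  ]
btn [ 0.5042 -0.1676  0.045 ]
btn [ 0.5037 -0.1667  0.05  ]
[0.555 0.013 0.03 ]
[ 0.474 -0.018  0.03 ]
[ 0.573 -0.144  0.03 ]
[ 0.556 -0.217  0.03 ]
[ 0.461 -0.191  0.03 ]
[ 0.479 -0.12   0.03 ]
[[-0.892  0.453 -0.001]
 [ 0.453  0.892 -0.001]
 [-0.    -0.001 -1.   ]] [0.29413173 0.57920832 0.24074205]
```

```bash
python3 -m crank '[{"x":-0.045,"y":-0.028,"z":0,"turn":0.14},{"x":-0.09,"y":-0.056,"z":0,"turn":0.28},{"x":-0.135,"y":-0.084,"z":0,"turn":0.42},{"x":-0.18,"y":-0.112,"z":0,"turn":0.56},{"x":-0.225,"y":-0.14,"z":0.02,"turn":0.7},{"x":-0.27,"y":-0.168,"z":0.04,"turn":0.84},{"x":-0.32,"y":-0.196,"z":0.07,"turn":0.98},{"x":-0.366,"y":-0.225,"z":0.1,"turn":1.1},{"x":-0.366,"y":-0.225,"z":0.12,"turn":1.1},{"x":-0.366,"y":-0.225,"z":0.12,"turn":1.1},{"x":-0.366,"y":-0.225,"z":0.12,"turn":1.1}]' 0 10
python3 - <<'E'
from h import *
snap("scene","s1.png",(300,150,500,300),4); o=env.get_obs();print(o['qpos'],w2px("scene",[.574,.187,.036]),w2px("scene",[*o['tool_pos'][:2],.101]))
E
```

```text
time_s: 1.52
tool_pos: [0.5188, 0.2145, 0.1223]
tool_rot: [180.0, -0.0, 90.2]
force: [0.1, 0.2, 0.9]
grip_width: 0.0002
grasp_force: 0.0
[-39.73085842  12.86820389  16.45016166 104.81345591  -4.10242982
  62.78392805 -21.6241808 ] [388.07701224 226.45356804] [415.80278793 191.95909518]
```

View pics/s1.png

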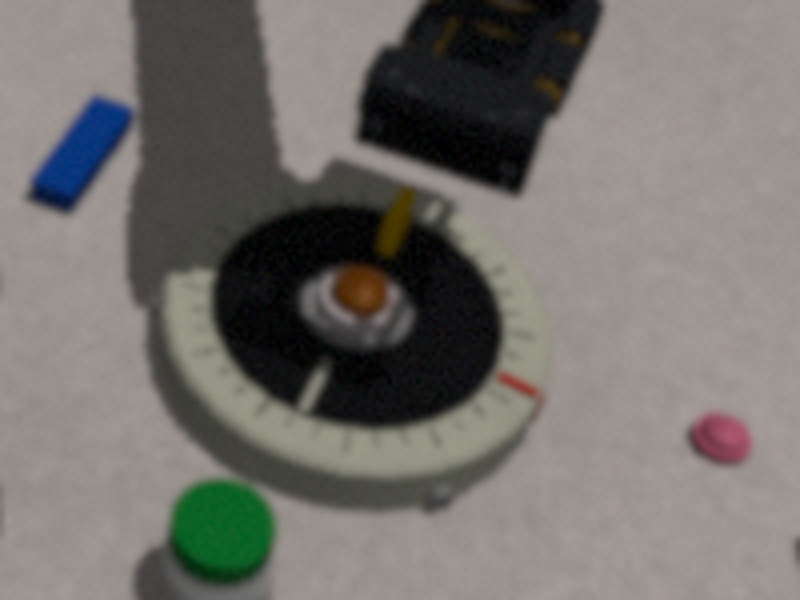

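The picture shows the gripper body above the near rim, its tips around (430,205). The fin (395,225), index line (315,385) and red line (520,387) are as expected. Next I'll work out the push arc in tool axes.

```bash
cat >> h.py <<'E'
C=np.array([.574,.187])
def arc(rots,phi0=180,off=.0135,z=.063,r=.056):
    o=env.get_obs();T=R.from_euler('xyz',o['tool_rot'],degrees=True).as_matrix();p=o['tool_pos'];yaw=o['tool_rot'][2]
    for d in rots:
        f=np.radians(phi0+d);q=C+r*np.array([np.cos(f),np.sin(f)])-off*np.array([-np.sin(f),np.cos(f)])
        s=T.T@(np.array([*q,z])-p);dy=(90+d+(phi0-180)-yaw+180)%360-180
        print(d,s.round(4),"turn",round(-np.radians(dy),3))
E
python3 - <<'E'
from h import *
arc([-12,0]+list(range(8,81,8)))
E
```

```text
-12 [-0.003   0.003   0.0597] turn 0.213
0 [-0.0143 -0.0011  0.0597] turn 0.003
8 [-0.0222 -0.0025  0.0597] turn -0.137
16 [-0.0303 -0.0027  0.0596] turn -0.276
24 [-0.0383 -0.0018  0.0596] turn -0.416
32 [-0.0461  0.0002  0.0596] turn -0.555
40 [-0.0535  0.0032  0.0596] turn -0.695
48 [-0.0604  0.0073  0.0596] turn -0.835
56 [-0.0667  0.0122  0.0596] turn -0.974
64 [-0.0723  0.018   0.0596] turn -1.114
72 [-0.077   0.0246  0.0596] turn -1.254
80 [-0.0807  0.0317  0.0596] turn -1.393
```

```bash
python3 -m crank '[{"x":0,"y":0,"z":0.03,"turn":0},{"x":0,"y":0,"z":0.059,"turn":0},{"x":0,"y":0,"z":0.059,"turn":0}]'
```

```text
time_s: 1.95
tool_pos: [0.5172, 0.2137, 0.0616]
tool_rot: [-179.8, 0.1, 90.2]
force: [0.7, -0.1, 0.4]
grip_width: 0.0006
grasp_force: 0.0
```

```bash
python3 -m crank '[{"x":-0.008,"y":0,"z":0,"turn":0},{"x":-0.0143,"y":-0.001,"z":0,"turn":0.003},{"x":-0.0222,"y":-0.0025,"z":0,"turn":-0.137},{"x":-0.0303,"y":-0.0027,"z":0,"turn":-0.276},{"x":-0.0383,"y":-0.0018,"z":0,"turn":-0.416},{"x":-0.0461,"y":0,"z":0,"turn":-0.555},{"x":-0.0535,"y":0.0032,"z":0,"turn":-0.695},{"x":-0.0604,"y":0.0073,"z":0,"turn":-0.835},{"x":-0.0667,"y":0.0122,"z":0,"turn":-0.974},{"x":-0.0695,"y":0.015,"z":0,"turn":-1.044},{"x":-0.0723,"y":0.018,"z":0,"turn":-1.114},{"x":-0.0723,"y":0.018,"z":0,"turn":-1.114}]'
python3 - <<'E'
from h import *
i=imaging.read_camera("scene")[150:300,300:500,::-1];j=imaging.read_camera("top")[180:260,210:310,::-1]
a=cv2.resize(i,(533,400),interpolation=2);b=cv2.resize(j,(266,213),interpolation=2)
c=np.zeros((400,799,3),np.uint8);c[:,:533]=a;c[:213,533:]=b;cv2.imwrite('pics/m.png',c)
arc([56,64,72,76,80,82,84,85])
E
```

```text
time_s: 3.45
tool_pos: [0.5375, 0.1406, 0.0636]
tool_rot: [179.9, 0.1, 153.8]
force: [-0.3, 0.2, 0.5]
grip_width: 0.0001
grasp_force: 0.0
56 [0.0085 0.0043 0.0002] turn 0.136
64 [0.0008 0.0019 0.0002] turn -0.004
72 [-0.0071  0.0006  0.0003] turn -0.143
76 [-0.0111  0.0003  0.0003] turn -0.213
80 [-0.0151  0.0004  0.0003] turn -0.283
82 [-0.0171  0.0005  0.0003] turn -0.318
84 [-0.0191  0.0007  0.0003] turn -0.353
85 [-0.0201  0.0008  0.0003] turn -0.37
```

View pics/m.png

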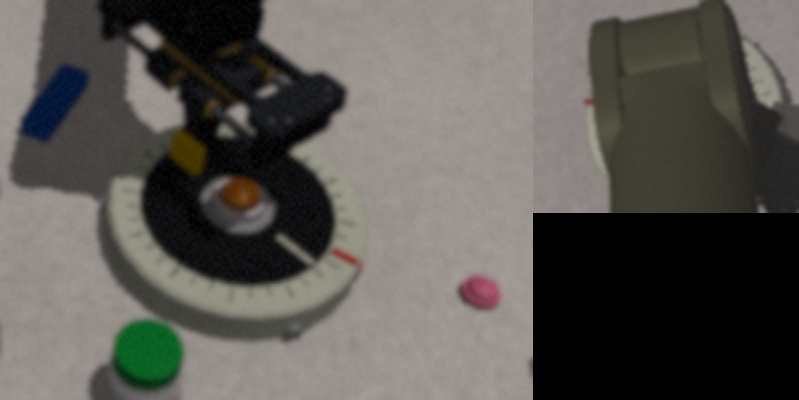

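The disc has turned most of the way. In the scene crop the index end is at (312,262) and the inner end of the red line at (332,251).

```bash
cat >> h.py <<'E'
def ang(pts,c=(300,150),s=2.665):
    for n,u,v in pts:
        p=px2w("scene",c[0]+(u+.5)/s-.5,c[1]+(v+.5)/s-.5,.036)[:2]-C
        print(n,p.round(4),np.hypot(*p).round(4),np.degrees(np.arctan2(p[1],p[0])).round(1))
E
python3 - <<'E'
from h import *
ang([("io",312,262),("ii",276,235),("ri",332,251),("ro",360,265),("discL",142,200),("discR",334,210),("discB",250,283)])
E
```

```text
io [0.025 0.069] 0.0734 70.1
ii [0.0136 0.0374] 0.0397 70.1
ri [0.008  0.0789] 0.0793 84.2
ro [0.0106 0.1007] 0.1013 84.0
discL [ 0.0306 -0.0651] 0.072 -64.8
discR [-0.0315  0.0684] 0.0753 114.7
discB [0.0648 0.0356] 0.0739 28.8
```

```bash
python3 -m crank '[{"x":-0.003,"y":-0.0006,"z":0,"turn":-0.05},{"x":-0.006,"y":-0.0012,"z":0,"turn":-0.1},{"x":-0.009,"y":-0.0016,"z":0,"turn":-0.15},{"x":-0.0115,"y":-0.0016,"z":0,"turn":-0.2},{"x":-0.0119,"y":-0.0016,"z":0,"turn":-0.209},{"x":-0.0119,"y":-0.0016,"z":0,"turn":-0.209}]'
python3 - <<'E'
from h import *
snap("scene","s3.png",(330,180,450,270),6.5)
E
```

```text
time_s: 4.3
tool_pos: [0.5466, 0.1344, 0.0627]
tool_rot: [-180.0, -0.0, 165.8]
force: [-1.6, 0.6, 1.1]
grip_width: 0.0004
grasp_force: 0.8
```

View pics/s3.png

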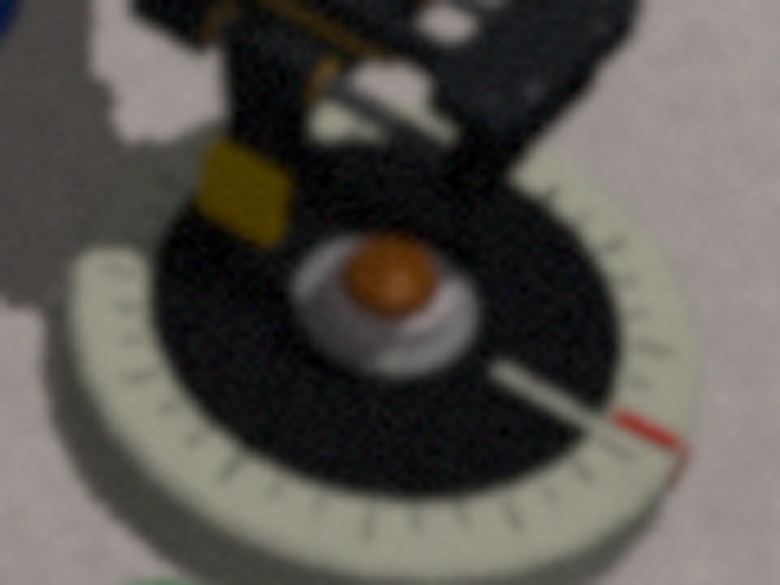

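The index line now runs from (492,366) to (603,428), and the red line from (617,415) to (683,447). They are nearly matched.

Run:
```python
from h import *
ang([("ii",492,366),("im",550,398),("io",603,428),("ri",617,415),("ro",683,447)],(330,180),6.5)
# centroid / axis fits from a fresh picture
i=imaging.read_camera("scene").astype(int)
r,g,b=i[...,0],i[...,1],i[...,2]
m=(r-np.maximum(g,b)>50);m[:235]=0;m[:,:420]=0;m[262:]=0;m[:,440:]=0
v,u=np.nonzero(m);w=(r-g)[m];print(len(u));P=[px2w("scene",a,c,.036)[:2]-C for a,c in zip(u,v)];print("red",np.degrees(np.arctan2(*np.average(P,axis=0,weights=w)[::-1])))
A=[]
for rad in np.arange(.046,.07,.003):
  t=np.radians(np.arange(70,95,.25));q=np.array([w2px("scene",[*(C+rad*np.array([np.cos(x),np.sin(x)])),.036]) for x in t]).astype(np.float32)
  s=cv2.remap(i.astype(np.float32).mean(2).astype(np.float32),q[None,:,0].copy(),q[None,:,1].copy(),1)[0];s=np.clip(s-np.median(s)-30,0,None);A.append((np.degrees(t)*s).sum()/s.sum())
print("idx",np.round(A,1))
arc([64,68,72,76,78,80])
```

```text
ii [0.0067 0.0392] 0.0398 80.3
im [0.0102 0.059 ] 0.0598 80.2
io [0.0135 0.0767] 0.0779 80.0
ri [0.0067 0.0789] 0.0792 85.2
ro [0.0089 0.1   ] 0.1004 84.9
18
red 85.05514381553752
idx [80.6 80.3 80.3 80.1 80.1 80.2 80.1 79.9 79.9]
64 [ 0.011   0.0057 -0.0004] turn 0.206
68 [ 0.0073  0.0041 -0.0004] turn 0.137
72 [ 0.0035  0.0027 -0.0004] turn 0.067
76 [-0.0003  0.0017 -0.0004] turn -0.003
78 [-0.0023  0.0012 -0.0004] turn -0.038
80 [-0.0043  0.0009 -0.0004] turn -0.073
```

```bash
cat > m.py <<'E'
from h import *
def meas():
  R_=[];I=[]
  for k in range(3):
    i=imaging.read_camera("scene").astype(np.float32)
    def prof(f,rads):
      A=[]
      for rad in rads:
        t=np.radians(np.arange(70,100,.25));q=np.array([w2px("scene",[*(C+rad*np.array([np.cos(x),np.sin(x)])),.036]) for x in t]).astype(np.float32)
        s=cv2.remap(f,q[None,:,0].copy(),q[None,:,1].copy(),1)[0];s=np.clip(s-np.median(s)-25,0,None);A.append((np.degrees(t)*s).sum()/(s.sum()+1e-9))
      return np.mean(A)
    I.append(prof(i.mean(2),np.arange(.046,.07,.003)));R_.append(prof(i[...,0]-i[...,1],np.arange(.084,.097,.003)))
  print("idx",np.round(I,2),"red",np.round(R_,2))
meas()
E
python3 -m crank '[{"x":-0.0016,"y":-0.0003,"z":0,"turn":-0.028},{"x":-0.0032,"y":-0.0006,"z":0,"turn":-0.056},{"x":-0.0043,"y":-0.0008,"z":0,"turn":-0.079},{"x":-0.0046,"y":-0.0008,"z":0,"turn":-0.082},{"x":-0.0046,"y":-0.0008,"z":0,"turn":-0.082}]'; python3 m.py
```

```text
time_s: 5.03
tool_pos: [0.5512, 0.1324, 0.0626]
tool_rot: [180.0, 0.0, 170.6]
force: [-1.0, 0.5, 0.4]
grip_width: 0.0001
grasp_force: 0.6
idx [84.91 84.92 84.93] red [85.03 85.03 85.03]
```

```bash
python3 -m crank '[{"x":0.006,"y":0,"z":0,"turn":-0.082},{"x":0.015,"y":0,"z":0,"turn":-0.082},{"x":0.015,"y":0,"z":-0.04,"turn":-0.082},{"x":0.015,"y":0,"z":-0.08,"turn":-0.082},{"x":0.01,"y":-0.05,"z":-0.08,"turn":0.05},{"x":0.007,"y":-0.1,"z":-0.08,"turn":0.2},{"x":0.005,"y":-0.15,"z":-0.08,"turn":0.35},{"x":0.003,"y":-0.2,"z":-0.08,"turn":0.5},{"x":0,"y":-0.25,"z":-0.08,"turn":0.65},{"x":-0.0025,"y":-0.304,"z":-0.08,"turn":0.8},{"x":-0.0025,"y":-0.304,"z":-0.08,"turn":0.8},{"x":-0.0025,"y":-0.304,"z":-0.08,"turn":0.8}]'; python3 m.py
python3 - <<'E'
from h import *
for z in(.035,.04,.045,.05,.055): print(z,px2w("top",220+691.5/3.8-.5,180+289.5/3.8-.5,z)[:2].round(4),px2w("scene",331.5/1.25-.5,188.5/1.25-.5,z)[:2].round(4))
i=imaging.read_camera("scene")[:,:,::-1];a=cv2.resize(i[70:210,190:370],None,fx=4,fy=4,interpolation=2);cv2.imwrite('pics/b.png',a)
E
```

```text
time_s: 6.68
tool_pos: [0.5036, -0.1674, 0.1425]
tool_rot: [180.0, -0.0, 124.7]
force: [0.6, 0.7, 0.5]
grip_width: 0.0007
grasp_force: 0.0
idx [84.92 84.91 84.92] red [85.04 85.04 85.04]
0.035 [ 0.5052 -0.1695] [ 0.486  -0.1761]
0.04 [ 0.5047 -0.1686] [ 0.4912 -0.1721]
0.045 [ 0.5042 -0.1676] [ 0.4963 -0.1681]
0.05 [ 0.5037 -0.1667] [ 0.5014 -0.1641]
0.055 [ 0.5032 -0.1657] [ 0.5066 -0.1601]
```

View pics/b.png

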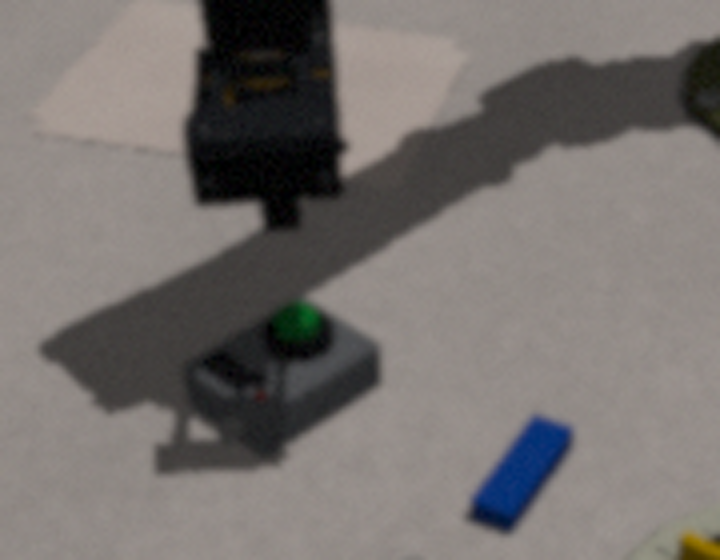

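The picture shows the closed fingertip at (282,212), straight above the button at (299,325). The disc stayed put (index 84.9°, red 85.0°). Next I press in steps and watch the force.

```bash
python3 -m crank '[{"x":0,"y":0,"z":0.03,"turn":0},{"x":0,"y":0,"z":0.055,"turn":0},{"x":0,"y":0,"z":0.068,"turn":0},{"x":0,"y":0,"z":0.073,"turn":0},{"x":0,"y":0,"z":0.076,"turn":0},{"x":0,"y":0,"z":0.078,"turn":0},{"x":0,"y":0,"z":0.078,"turn":0}]'
```

```text
time_s: 7.75
tool_pos: [0.5033, -0.1668, 0.0698]
tool_rot: [180.0, -0.2, 124.7]
force: [-16.8, 5.4, 37.5]
grip_width: 0.0007
grasp_force: 18.7
```

Run:
```python
from h import *
o=env.get_obs();print(o['force'],o['tool_pos'])
snap("scene","b2.png",(220,120,310,190),7)
```

```text
[-16.83359577   5.38522931  37.4809399 ] [ 0.50334859 -0.16684001  0.06981446]
```

View pics/b2.png

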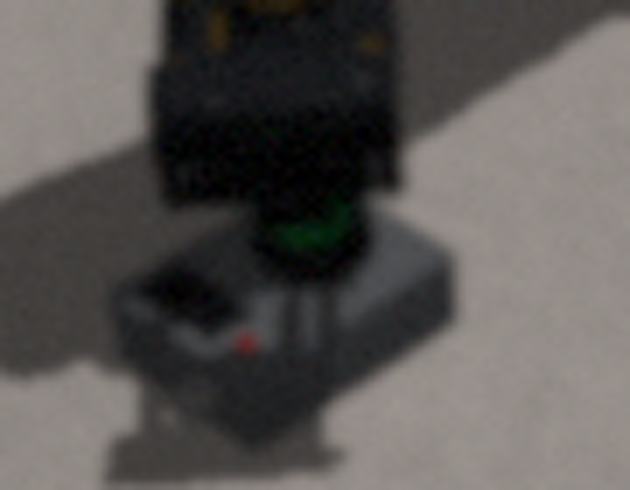

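The finger sits on the green button at (315,215). 37 N is far above the 5 N needed, so I'll check the force against height as I let go.

```bash
for k in 1 2 3 4 5; do python3 -m crank '[{"x":0,"y":0,"z":-0.0025,"turn":0},{"x":0,"y":0,"z":-0.0025,"turn":0}]' | grep -E "tool_pos|force: \["; done
```

```text
tool_pos: [0.5033, -0.1668, 0.0701]
force: [-9.6, 4.0, 20.5]
tool_pos: [0.5043, -0.1674, 0.071]
force: [-2.4, 1.1, 3.8]
tool_pos: [0.5044, -0.1675, 0.0726]
force: [-0.5, 1.4, 3.2]
tool_pos: [0.5043, -0.168, 0.0748]
force: [0.8, 1.3, 2.2]
tool_pos: [0.5033, -0.1684, 0.0768]
force: [0.1, -0.1, 0.5]
```

There is a hard stop at z≈0.070 and then a spring over about 6 mm, so the button was fully down. I'll lift clear, check and hand in.

```bash
python3 -m crank '[{"x":0,"y":0,"z":-0.03,"turn":0},{"x":0,"y":0,"z":-0.07,"turn":0},{"x":0,"y":0,"z":-0.07,"turn":0},{"x":0,"y":0,"z":-0.07,"turn":0}]'; python3 m.py
python3 - <<'E'
from h import *
snap("scene","f.png",(200,100,460,295),3)
E
```

```text
time_s: 9.55
tool_pos: [0.5031, -0.168, 0.1464]
tool_rot: [-180.0, -0.0, 124.7]
force: [-1.2, -0.4, -0.7]
grip_width: 0.0001
grasp_force: 0.0
idx [84.92 84.91 84.92] red [85.03 85.04 85.05]
```

View pics/f.png

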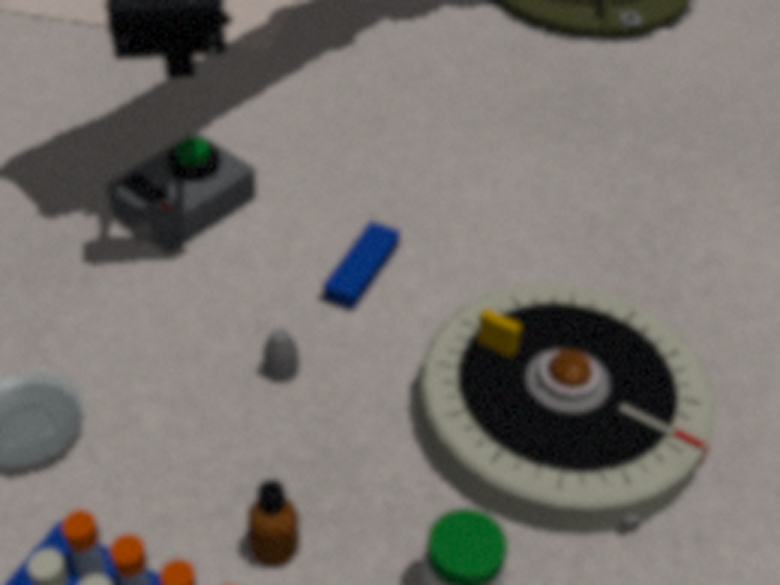

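The lines match at (675,433), the specimen is centred at (570,370), the button is back up at (193,150), and nothing else has moved.

```bash
python3 -c "
from cell import env
print(env.sign_off())"
```

```text
the job is handed in; nothing more can be done
None
```

The job is handed in: the index line matches the red line to about 0.1° as measured in the scene camera, and the green button was then pressed to its stop (force peaked near 37 N) and let go, with nothing else disturbed.

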